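# Set a scored ceramic tile on the snapping block

## Robot

A 6-joint arm with a two-finger parallel gripper is mounted at the origin on a cart in front of the work surface, level with it; the furniture and walls round the work are solid. World frame = base frame: x ahead of the robot, y to its left, z up, the work surface at z = 0. Lengths are in m, angles in rad, forces in N, time in s.
With the tool pointing down it reaches from about 0.425 to 0.95 m from the base axis. Payload 3.5 kg.
Tool frame: the origin (TCP) lies on the mounting face of the last link; the fingertips stand 173 mm ahead of it and the grasp point (between the pads) lies 155 mm ahead of it; z points along the fingers, y is the line along which they close (so a half turn about z gives the same grasp; the last joint's range is limited). The gripper opens to 85 mm and grips with 20 to 120 N. Pads are 22 mm wide; open, the fingers measure 114 mm over their backs; the gripper's body (76 mm by 85 mm) begins 54 mm behind the grasp point. The pads swing forward as they close: fully open they stand 13 mm farther back than shut.
Start: joints at [-1.282, 0.286, 1.577, -0, 1.279, -0.15], TCP at [0.287, -0.611, 0.405] pointing down, gripper open.
Joint ranges: [-2.77, 2.77], [-0.9, 2.22], [0.21, 2.48], [-1.53, 4.67], [0.24, 2.81], [-2.84, 2.84]. Speed limits (rad/s): [2.79, 2.79, 3.14, 3.14, 3.14, 3.14].

## Interface

Orientations are given as a unit quaternion [x, y, z, w].
In Python, from bench import r, viewer gives the robot as it stands.
- The arm moves only by the shell command python3 -m crank 'ROWS' [OPENING]. ROWS is JSON, a list that holds one entry, the list of rows, each a list of 4 numbers: the shift along the tool's x, y, z in m, then the turn about the tool's z in rad. A call has exactly 8 rows; each row is the pose to reach, as a shift and turn from the pose commanded when the call began, along the tool's axes at that moment; what a row does not reach only later rows make up. A row lasts 1/10 s, in which the tool goes at most 50 mm and 8.59 degrees, less where a joint would pass 70% of its speed; a pose out of reach is approached as far as the arm can. A call with a gripper value outside its range is refused whole. OPENING is the opening, from -1 (shut) to 1 (fully open), set as the call begins (- or left out, the last holds). The fingers move at their own pace and stop on an object; the grip force is fixed at half the most. Time passes only in rows, so rows that repeat a pose let the fingers close, or fill a call up. It gives the time, the measured TCP pose, the force, the opening and the grip force at its end, in the units of the state.
- r.sense(): the state, without advancing time (a new reading comes with each control period).
- viewer.camera(name): name is "scene" or "top" or "wrist"; returns the picture (384x512x3 uint8, red, green, blue); there is no depth.
- viewer.camera_params(name): a dict with "vfov" (degrees; the focal length in pixels is half the picture's height over the tangent of half this angle, whatever the lens; pixels are square), "cx", "cy" (the principal point, pixels), "xyz" and "orientation" of the camera in the world. Camera axes: x right, y down, z forward; pixel columns grow to the right and rows downward; lengths in m; the calibration is good to about 2 mm. A picture is of the moment at which its call begins: read the wrist's pose just before it. camera_params takes no time and is no camera call; for the wrist camera it gives the pose at the moment of the call.
- r.job_done(): hands the job in; it is judged then, once.
The state is a dict: "t": time; "q": joint angles; "joint_velocities": joint speeds; "joint_efforts": joint torques, N m; "tcp_pos": TCP position; "tcp_rot": TCP orientation; "force": force on the tool from outside, world axes, zero at the start; "wrist_torque": the same for the moment, N m; "opening": finger opening in m; "gripper_force": force on a finger pad.
Only numpy, scipy, OpenCV 4.12 (cv2) and the standard library are available. Lean on these libraries where they do the work, as an engineer would, in place of code of your own. Each camera call takes 0.05 s, during which the arm holds its last target. There are 200 camera calls.

## Task

A scored white ceramic tile lies in the guides of the snapping block, ready to be snapped by hand. Push the tile along the guides with your fingertips until its score line lies right over the breaking edge, so that just the scored-off end overhangs; then gently press the hold-down bar down by its ball handle until its rubber sits tight on the tile, and let go. Only push: do not pinch or lift anything, and leave the other things around alone.

Things in the scene. Friction and masses are not known exactly. Their poses are not given: they have to be found in the camera images.
- snapping_block: Grey cast block fixed on the left of the worktop, 160 (x) x 87 (y) x 47 mm high. Origin: centre of its underside. Its bright steel breaking edge, at x = -80 mm, looks roughly toward the robot. Level dark steel bed 40 mm above the worktop, x = -80 to +80 mm: a channel 63 mm wide between two dark guides, each 12 mm wide, their tops 47 mm above the worktop. Its +x end is open.
- breaking_edge (a point): Middle of the breaking edge: in the block's frame at (-80, 0, 40) mm. Axes as the block's: -x points out over the edge, +z up.
- tile: Loose white ceramic tile, 110 (x) x 60 (y) x 5 mm, 0.1 to 0.2 kg, flat on the bed between the guides (1.5 mm play a side), axes as the block's. Origin: centre of its underside. A thin dark score line crosses its top 25 mm from its -x end; it starts 15 to 45 mm on the +x side of the breaking edge. Pushed at its +x end toward -x, the tile slides with friction and stops when the push stops.
- score_line (a point): Middle of the score line on the tile's top face: in the tile's frame at (-30, 0, 5) mm.
- tile_back (a point): Middle of the tile's rear (+x) end face, the one to push: in the tile's frame at (55, 0, 2.5) mm.
- hold_down (a joint): Angle of the hold-down bar, a steel bar 14 mm wide with a rubber strip below, on a hinge along the block's x at (-67, +53, 56) mm in its frame; the bar reaches toward the block's -y. 0 = level across the channel; its rubber meets the tile at about -0.01; grows as the bar rises (0.4 to 0.65 at the start, at most 1.3). Stiff hinge: it stays where left; 2 to 5 N down on the ball moves it.
- bar_ball (a point): Centre of the black ball handle, 26 mm in diameter, on the free end of the hold-down bar, 132 mm from the hinge axis. With the bar down it lies at (-67, -79, 56) mm in the block's frame, outside the -y guide.
- timer: Small white timer standing on edge to the left of the block, 22 x 66 x 62 mm; bystander. Origin: centre of its underside.
- sample_bottle: Milky plastic sample bottle with a screw cap, diameter 50 mm, 90 mm tall, to the right of the block; bystander. Origin: centre of its underside.
- offcut: White ceramic strip snapped off earlier, 25 x 60 x 5 mm, lying on the worktop to the left of the block; bystander. Origin: centre of its underside.

How it is judged:
By the outcome, as a careful person would: the job done as asked, in the order asked, and still so for the second after the job is handed in, with the robot touching nothing.
It also fails if it takes over 56 s, if anything falls off the work surface, if the arm or the gripper's body presses on something with over 40 N, if the wrist force passes 120 N, or if a joint passes its speed limit or range.

## Working session

There is one attempt and no reset: what is moved stays moved. The work goes in short steps, Python scripts to look and compute and a shell command to move; the robot and the scene stay as the last step left them, time stands still between calls to the robot, and variables do not carry over. Pictures are saved under pics/ and viewed, at most 11 in all, crops included, and the job is handed in when it is done.

```bash
mkdir -p pics; ls
cat > h.py <<'E'
import numpy as np, cv2
from scipy.spatial.transform import Rotation as R
from bench import r, viewer
def K(n):
    p=viewer.camera_params(n); f=192/np.tan(np.radians(p["vfov"])/2)
    return f,p["cx"],p["cy"],np.array(p["xyz"]),R.from_quat(p["orientation"]).as_matrix()
def plane(n,u,v,z,k=None):
    f,cx,cy,o,M=k or K(n); d=M@np.array([(u-cx)/f,(v-cy)/f,1]); return o+d*(z-o[2])/d[2]
def proj(n,P,k=None):
    f,cx,cy,o,M=k or K(n); c=M.T@(np.array(P)-o); return np.array([cx+f*c[0]/c[2],cy+f*c[1]/c[2]])
def save(n,name):
    im=viewer.camera(n); cv2.imwrite(f"pics/{name}.png",im[:,:,::-1]); return im
E
python3 - <<'E'
from h import *
a=save("top","top0");b=save("scene","scene0")
cv2.imwrite("pics/both0.png",cv2.resize(np.vstack([a,b])[:,:,::-1],None,fx=.78,fy=.78))
for n in("top","scene","wrist"):print(n,viewer.camera_params(n))
s=r.sense();print(s["t"],s["tcp_pos"],s["tcp_rot"],s["opening"],s["force"])
E
```

```text
pics
top {'vfov': 42.023739281295306, 'cx': 252.61447395140115, 'cy': 187.32522573510576, 'xyz': array([0.33355166, 0.34095925, 1.27238225]), 'orientation': array([ 0.71026347, -0.70140653,  0.04317057, -0.04112153])}
scene {'vfov': 44.09533470397055, 'cx': 257.08212312854533, 'cy': 191.20478177740108, 'xyz': array([-0.02328344,  0.56912713,  0.81413895]), 'orientation': array([-0.53005165,  0.78484388, -0.26740396,  0.17765265])}
wrist {'vfov': 59.955344333020676, 'cx': 257.49736463420777, 'cy': 193.0947500825695, 'xyz': array([ 0.36283392, -0.57551396,  0.37105064]), 'orientation': array([ 0.83239619, -0.52872445, -0.08929206,  0.13997845])}
0.1 [ 0.28673395 -0.61083108  0.40347742] [ 9.76027883e-01  2.17642934e-01 -6.79059402e-05 -1.05878247e-03] 0.085124938468798 [-1.0561648  -0.68523256  0.95618619]
```

View pics/top0.png

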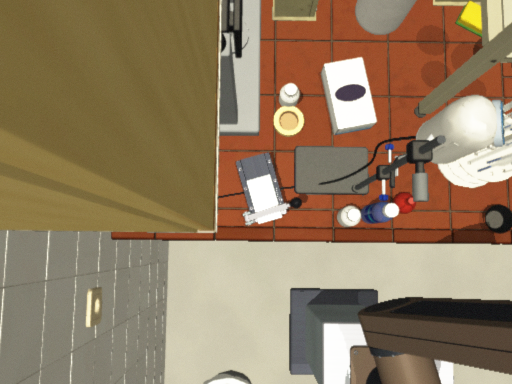

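View pics/scene0.png

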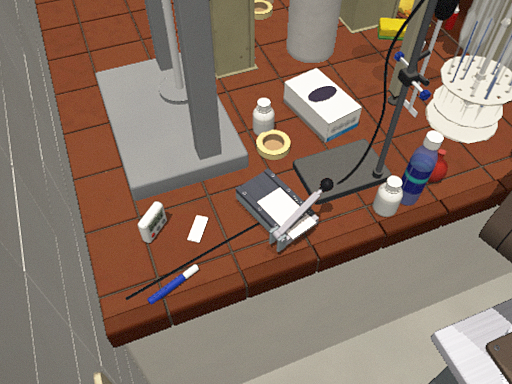

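The top view shows the block around (262,187), with the white tile on it and the bar across its lower end. The ball is at (295,203). In the scene view the block is around (277,212) and the raised bar's ball is at (327,185). I'll zoom in on both.

Run:
```python
from h import *
a=cv2.imread("pics/top0.png")[145:230,230:310];b=cv2.imread("pics/scene0.png")[165:255,225:340]
a=cv2.resize(a,(376,400),interpolation=cv2.INTER_CUBIC);b=cv2.resize(b,None,fx=4.44,fy=4.44,interpolation=cv2.INTER_CUBIC)[:400,:424]
b=cv2.resize(cv2.imread("pics/scene0.png")[165:255,232:337],(424,400*1),interpolation=cv2.INTER_CUBIC)
cv2.imwrite("pics/z0.png",np.hstack([a,b]))
print("top scale",376/80,400/85,"scene",424/105,400/90)
for u,v in((238,160),(268,152),(252,224),(290,210),(262,187)):print(u,v,plane("top",u,v,.045))
print(proj("top",[.6,.3,0]),plane("scene",277,212,.045),plane("scene",152,222,.03),plane("scene",200,228,0),plane("scene",388,200,.04),plane("top",217,130,0))
```

```text
top scale 4.7 4.705882352941177 scene 4.038095238095238 4.444444444444445
238 160 [0.54869963 0.37552424 0.045     ]
268 152 [0.56989809 0.30102589 0.045     ]
252 224 [0.39010802 0.33869613 0.045     ]
290 210 [0.42566205 0.24564097 0.045     ]
262 187 [0.48177574 0.31510436 0.045     ]
[267.90260814 143.8532034 ] [0.458868   0.32778107 0.045     ] [0.53830113 0.56277109 0.03      ] [0.50903025 0.47540194 0.        ] [0.4053649  0.10501937 0.04      ] [0.63490672 0.43260347 0.        ]
```

View pics/z0.png

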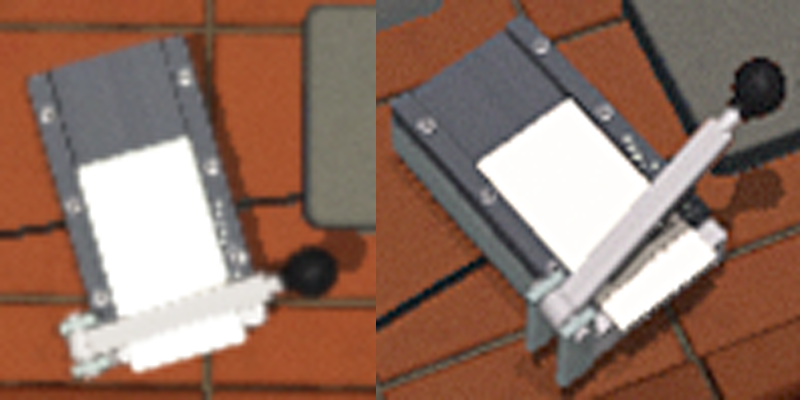

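The top crop shows the block yawed about 14°, with the tile's rear edge at crop (80–190, 168–138). The scene crop shows the bar raised, with the ball at crop (760,87). A retort stand looks likely to be in the sweep path, so I'll locate it before moving.

Run:
```python
from h import *
a=cv2.imread("pics/top0.png")[110:260,330:490];b=cv2.imread("pics/scene0.png")[0:220,340:512]
a=cv2.resize(a,(480,450),interpolation=cv2.INTER_CUBIC);b=cv2.resize(b,(310,450*220//220),interpolation=cv2.INTER_CUBIC)
b=cv2.resize(cv2.imread("pics/scene0.png")[0:220,355:512],(320,450),interpolation=cv2.INTER_CUBIC)
cv2.imwrite("pics/z1.png",np.hstack([a,b]))
print("nadir",proj("top",[.33355,.34096,0]))
# block
T=lambda u,v,z:plane("top",230+u/4.7,145+v/4.706,z)[:2]
A=T(28,75,.047);B=T(185,37,.047);y=(A-B)/np.linalg.norm(A-B);print(A,B,np.linalg.norm(A-B),"yaw",np.degrees(np.arctan2(-y[0],y[1])))
tb1=T(80,168,.045);tb2=T(190,138,.045);d=tb1-tb2;print(tb1,tb2,np.linalg.norm(d),"yaw",np.degrees(np.arctan2(-d[0],d[1])))
# left / right guide lines
for p,q in(((28,75),(95,310)),((185,37),(262,300))):
  P,Q=T(*p,.047),T(*q,.047);e=P-Q;print("guide yaw",np.degrees(np.arctan2(e[1],e[0])))
# ball triangulate
def ray(n,u,v):
  f,cx,cy,o,M=K(n);d=M@np.array([(u-cx)/f,(v-cy)/f,1]);return o,d/np.linalg.norm(d)
def tri(a,b):
  o1,d1=ray("top",*a);o2,d2=ray("scene",*b);t=np.linalg.lstsq(np.c_[d1,-d2],o2-o1,rcond=None)[0];p,q=o1+t[0]*d1,o2+t[1]*d2;return (p+q)/2,np.linalg.norm(p-q)
print("ball",tri((230+310/4.7,145+271/4.706),(232+(760-376)/4.038,165+87/4.444)))
print("pole base",plane("top",358,188,.01),plane("scene",378,178,.01));print("boss lo",tri((390,172),(410,75)))
```

```text
nadir [250.78204987 247.22319755]
[0.5459233  0.38050414] [0.56737638 0.29768151] 0.08555596327229724 yaw 14.521848195378066
[0.49702034 0.35236258] [0.51371778 0.29452012] 0.06020427760267418 yaw 16.101902245425947
guide yaw 16.647574086271664
guide yaw 16.601856172980103
ball (array([0.43783285, 0.23719899, 0.11468446]), np.float64(0.00014477525514351716))
pole base [0.48655915 0.07001583 0.01      ] [0.48176787 0.07563363 0.01      ]
boss lo (array([0.4891519 , 0.06703445, 0.28204355]), np.float64(0.008047137935295833))
```

View pics/z1.png

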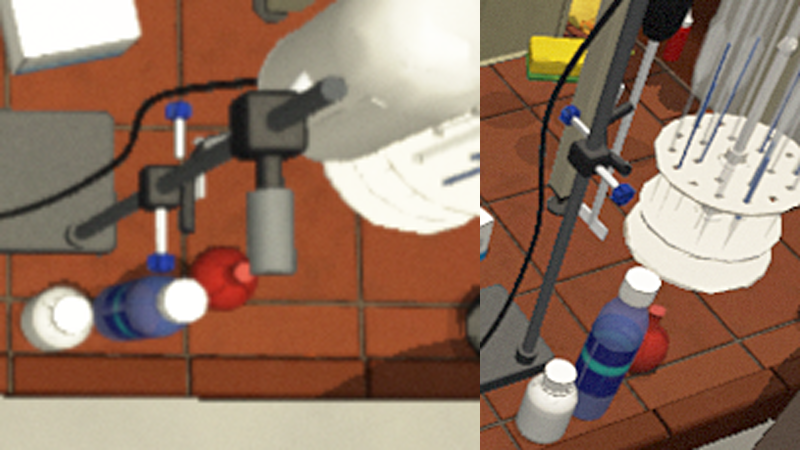

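The stand's pole is at about (0.485, 0.07) and roughly 0.56 m tall. A cylinder at z≈0.48 reaches back to x≈0.40, so the arm can't pass in front of the stand and has to go over it. I'll check the cabinet and flask heights quickly and work out the shifts.

```bash
cat >> h.py <<'E'
def row(dst,yaw=None,src=None):
    s=r.sense(); M=R.from_quat(s["tcp_rot"]).as_matrix(); p=np.array(s["tcp_pos"]) if src is None else src
    a=np.arctan2(M[1,0],M[0,0]); w=0 if yaw is None else -(((np.radians(yaw)-a)+np.pi)%(2*np.pi)-np.pi)
    return np.round(np.r_[M.T@(np.array(dst)-p),w],4)
def ray(n,u,v,k=None):
    f,cx,cy,o,M=k or K(n);d=M@np.array([(u-cx)/f,(v-cy)/f,1]);return o,d/np.linalg.norm(d)
def tri(a,b,n=("top","scene"),k=(None,None)):
    o1,d1=ray(n[0],*a,k[0]);o2,d2=ray(n[1],*b,k[1]);t=np.linalg.lstsq(np.c_[d1,-d2],o2-o1,rcond=None)[0];p,q=o1+t[0]*d1,o2+t[1]*d2;return (p+q)/2,np.linalg.norm(p-q)
E
python3 - <<'E'
from h import *
for u in (0,40,150,300):
  o,d=ray("scene",u,0);t=(.36-o[0])/d[0];print("scene row0",u,o+t*d)
for H in(.5,.7,.9,1.1):print(H,plane("top",215,230,H)[:2],"cyl end" ,plane("top",420,200,H)[:2])
print("flask",tri((465,120),(500,25)))
print(row([.21,-.45,.80]))
E
```

```text
scene row0 0 [0.36       0.62403902 0.61540493]
scene row0 40 [0.36       0.59665378 0.60945294]
scene row0 150 [0.36       0.5118823  0.59102846]
scene row0 300 [0.36       0.36749253 0.55964636]
0.5 [0.35920535 0.39639782] cyl end [0.40962258 0.07904401]
0.7 [0.35256261 0.3820426 ] cyl end [0.38992484 0.14686412]
0.9 [0.34591986 0.36768739] cyl end [0.3702271  0.21468423]
1.1 [0.33927711 0.35333217] cyl end [0.35052936 0.28250433]
flask (array([ 0.5575282 , -0.10959367,  0.30618069]), np.float64(0.085721145970664))
[-0.001  -0.179  -0.3961  0.    ]
```

```bash
python3 -m crank '[[[0,-0.02,-0.05,0],[0,-0.04,-0.1,0],[0,-0.06,-0.14,0],[0,-0.08,-0.19,0],[0,-0.11,-0.23,0],[0,-0.13,-0.28,0],[0,-0.15,-0.32,0],[0,-0.17,-0.36,0]]]' -1; python3 -c "
from h import *
s=r.sense();print(s['t'],s['q'],s['tcp_pos']);print(row([.45,-.15,.8]),row([.48,.06,.8]),row([.2,-.42,.8]))"
```

```text
t: 0.9
tcp_pos: [0.2141, -0.4559, 0.7662]
tcp_rot: [0.976, 0.218, -0.0, -0.0]
force: [0.3, -0.8, 0.6]
opening: -0.0002
gripper_force: 0.0
0.9 [-1.33338113e+00 -1.26441056e-01  1.37394510e+00  1.31679163e-06
  1.89438118e+00 -2.01445682e-01] [ 0.21413643 -0.45592549  0.76620824]
[ 0.3435 -0.1767 -0.0337  0.    ] [ 0.4599 -0.3541 -0.0337  0.    ] [ 0.0025 -0.0385 -0.0338  0.    ]
```

```bash
python3 -m crank '[[[0.04,-0.02,-0.02,0],[0.08,-0.04,-0.034,0],[0.13,-0.065,-0.034,0],[0.17,-0.085,-0.034,0],[0.21,-0.11,-0.034,0],[0.25,-0.13,-0.034,0],[0.30,-0.155,-0.034,0],[0.34,-0.175,-0.034,0]]]'; python3 -c "
from h import *
s=r.sense();print(s['t'],s['q'],s['tcp_pos']);print(row([.46,.06,.8]),row([.45,.2,.8],15.5),row([.55,.30,.4]))"
```

```text
t: 1.7
tcp_pos: [0.4484, -0.1529, 0.7984]
tcp_rot: [0.976, 0.217, -0.0, -0.0]
force: [0.5, -1.4, -0.0]
opening: 0.0001
gripper_force: 0.0
1.7 [-5.43291750e-01 -1.69902371e-01  1.35290538e+00 -9.57896642e-05
  1.95870006e+00  5.89022771e-01] [ 0.44837589 -0.15291567  0.79843988]
[ 0.1009 -0.1878 -0.0016  0.    ] [ 0.1513 -0.3188 -0.0016  0.1679] [ 0.2843 -0.3669  0.3984  0.    ]
```

```bash
python3 -m crank '[[[0.02,-0.04,-0.002,0.02],[0.04,-0.08,-0.002,0.04],[0.06,-0.12,-0.002,0.06],[0.08,-0.16,-0.002,0.08],[0.10,-0.20,-0.002,0.1],[0.115,-0.24,-0.002,0.12],[0.13,-0.28,-0.002,0.14],[0.15,-0.319,-0.002,0.168]]]'; python3 -c "
from h import *
s=r.sense();print(s['t'],s['q'],s['tcp_pos']);print(row([.46,.28,.45]))"
```

```text
t: 2.5
tcp_pos: [0.447, 0.1995, 0.8008]
tcp_rot: [0.991, 0.135, 0.0, 0.0]
force: [0.4, -1.2, 0.8]
opening: -0.0
gripper_force: 0.0
2.5 [ 2.12256946e-01 -1.33243103e-01  1.31641392e+00 -1.15968947e-04
  1.95812817e+00  1.51303663e+00] [0.44697858 0.1995333  0.80080164]
[ 0.0339 -0.0741  0.3508  0.    ]
```

```bash
python3 -m crank '[[[0.01,-0.03,0.03,0],[0.02,-0.05,0.07,0],[0.03,-0.074,0.11,0],[0.034,-0.074,0.155,0],[0.034,-0.074,0.2,0],[0.034,-0.074,0.25,0],[0.034,-0.074,0.3,0],[0.034,-0.074,0.35,0]]]'; python3 -c "
from h import *
save('wrist','w0')
k=K('wrist');np.save('w0k.npy',np.array(k,dtype=object),allow_pickle=True)
s=r.sense();print(s['t'],s['q'],s['tcp_pos'],k[3])"
```

```text
t: 3.3
tcp_pos: [0.4603, 0.278, 0.4483]
tcp_rot: [0.991, 0.135, -0.0, 0.0]
force: [0.5, 0.0, -0.0]
opening: -0.0002
gripper_force: 0.0
3.35 [ 3.54447222e-01 -4.41705249e-02  1.88122747e+00 -1.67355882e-05
  1.32468430e+00  1.65447125e+00] [0.45811064 0.2771225  0.43646979] [0.53856503 0.29885392 0.40234662]
```

View pics/w0.png

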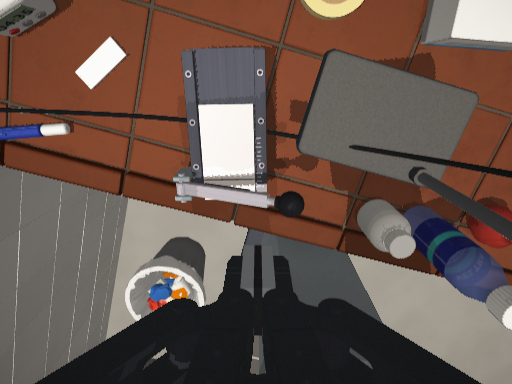

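The wrist view shows the block's +x end at rows ~47, between (184,50) and (266,46). The tile's rear edge is at row ~105 and the ball at (290,204). I'll re-shoot with the arm settled and fit the lines.

Run:
```python
from h import *
viewer.camera("wrist")
k=K("wrist");s=r.sense();im=save("wrist","w1");np.savez("w1k.npz",f=k[0],cx=k[1],cy=k[2],o=k[3],M=k[4])
k2=K("wrist");print(s["t"],s["tcp_pos"],k[3],k2[3])
hsv=cv2.cvtColor(im,cv2.COLOR_RGB2HSV)
# tile
t=((hsv[...,2]>200)&(hsv[...,1]<40)).astype(np.uint8)
n,l,st,c=cv2.connectedComponentsWithStats(t)
for i in range(1,n):
  if st[i,4]>150: print(i,st[i],c[i])
sh=proj("wrist",[.505,.323,.045],k);print("tile back guess px",sh)
cv2.imwrite("pics/w1crop.png",cv2.resize(im[20:220,150:320,::-1],None,fx=3,fy=3,interpolation=cv2.INTER_CUBIC))
```

```text
3.4 [0.45865204 0.2773246  0.44002882] [0.53909527 0.2990663  0.40589941] [0.5406875  0.29965586 0.41265667]
1 [ 459    0   53   30 1410] [486.72198582  13.5822695 ]
2 [  68   25   52   55 1288] [93.56832298 52.11801242]
8 [ 195   95   59   76 4028] [224.8733863  131.64995035]
10 [ 33 117  26  11 230] [ 45.39565217 121.97391304]
19 [195 181  76  20 641] [228.80187207 190.51326053]
25 [124 260  80  59 869] [162.18872267 281.15420023]
tile back guess px [225.53952356  97.13144471]
```

View pics/w1crop.png

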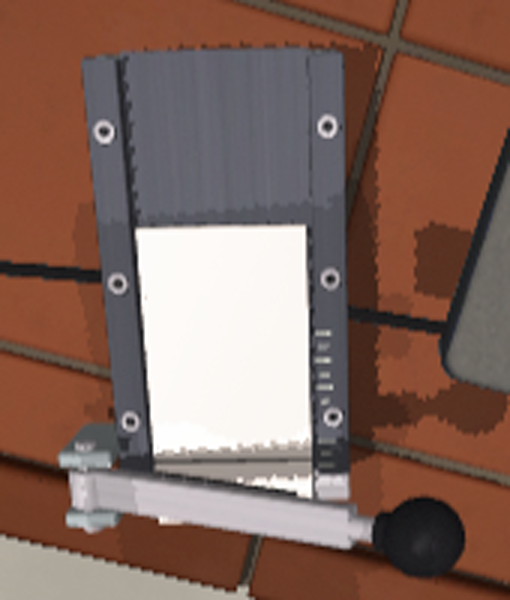

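The crop shows the block's +x corners at (83,57) and (343,53), the tile's rear edge at (136,228)–(306,225), the score line at row ~462 and the ball at (425,537).

Run:
```python
from h import *
z=np.load("w1k.npz");k=(float(z["f"]),float(z["cx"]),float(z["cy"]),z["o"],z["M"])
P=lambda u,v,h:plane("wrist",150+u/3-.33,20+v/3-.33,h,k)[:2]
L,Rr=P(83,57,.047),P(343,53,.047);print("end",L,Rr,np.linalg.norm(L-Rr))
a,b=P(136,228,.045),P(306,225,.045);print("tileback",a,b,np.linalg.norm(a-b))
sa,sb=P(157,463,.045),P(310,460,.045)
# guide lines
g=[P(83,57,.047)-P(117,430,.047),P(343,53,.047)-P(348,430,.047)]
yw=[np.arctan2(x[1],x[0]) for x in g]+[np.arctan2(-(d[0]),d[1]) for d in (L-Rr,a-b,sa-sb)];print("yaws",np.degrees(yw))
th=np.median(yw);ex=np.array([np.cos(th),np.sin(th)]);ey=np.array([-ex[1],ex[0]])
O=(L+Rr)/2-.08*ex;print("yaw",np.degrees(th),"origin",O)
f=lambda p:np.round(np.array([(p-O)@ex,(p-O)@ey])*1e3,1)
print("tileback",f((a+b)/2),"score",f((sa+sb)/2),"tile len check",((a+b)/2-(sa+sb)/2)@ex)
# screws y-symmetry; ball by wrist+scene and top
for nm,pt in(("top",(230+310/4.7,145+271/4.706)),("scene",(232+384/4.038,165+87/4.444))):
  p,e=tri((150+425/3-.33,20+537/3-.33),pt,("wrist",nm),(k,None));print(nm,p,e,f(p[:2]))
```

```text
end [0.54626113 0.38141097] [0.57017225 0.29985346] 0.08499040231300668
tileback [0.49791783 0.35401076] [0.51468129 0.29735356] 0.05908512494393606
yaws [16.47955819 16.74712419 16.34013905 16.48217933 16.63740224]
yaw 16.48217932599353 origin [0.48150405 0.31793485]
tileback [26.   0.4] score [-59.2   0.1] tile len check 0.08520023141457886
top [0.43808582 0.23695549 0.11274248] 0.0002682937918842395 [-64.6 -65.3]
scene [0.43841156 0.23687632 0.11376127] 0.0003319923671358959 [-64.3 -65.5]
```

```bash
cat >> h.py <<'E'
TH=np.radians(16.5);EX=np.array([np.cos(TH),np.sin(TH)]);EY=np.array([-EX[1],EX[0]]);O=np.array([.4815,.3179])
def W(x,y,z): return np.r_[O+EX*x+EY*y,z]
def B(p): return np.round(1e3*np.array([(np.array(p)[:2]-O)@EX,(np.array(p)[:2]-O)@EY,p[2]]),1)
E
python3 - <<'E'
from h import *
s=r.sense();print(s["t"],s["tcp_pos"],B(s["tcp_pos"]));print(row(W(.058,0,.26),16.5), row(W(.058,0,.26),16.5,np.array([.4599,.2800,.4498])))
E
```

```text
3.45 [0.45995558 0.27780436 0.44597722] [-32.  -32.3 446. ]
[ 0.0914 -0.034   0.185  -0.0173] [ 0.0909 -0.0319  0.1888 -0.0173]
```

```bash
python3 -m crank '[[[0.04,-0.015,0,-0.017],[0.08,-0.033,0.01,-0.017],[0.091,-0.033,0.05,-0.017],[0.091,-0.033,0.09,-0.017],[0.091,-0.033,0.13,-0.017],[0.091,-0.033,0.16,-0.017],[0.091,-0.033,0.18,-0.017],[0.091,-0.033,0.187,-0.017]]]'; python3 -m crank '[[[0,0,0,0],[0,0,0.004,0],[0,0,0.008,0],[0,0,0.012,0],[0,0,0.016,0],[0,0,0.02,0],[0,0,0.023,0],[0,0,0.023,0]]]'; python3 -c "
from h import *
s=r.sense();print(s['t'],B(s['tcp_pos']),s['force'],row(W(.058,0,.2285),16.5))"
```

```text
t: 4.25
tcp_pos: [0.5411, 0.3348, 0.265]
tcp_rot: [0.99, 0.143, 0.001, -0.0]
force: [0.4, 0.3, 0.4]
opening: 0.0
gripper_force: 0.0
t: 5.05
tcp_pos: [0.5394, 0.3342, 0.2399]
tcp_rot: [0.99, 0.143, -0.001, 0.0]
force: [0.3, -0.3, -0.9]
opening: -0.0003
gripper_force: 0.0
5.05 [ 60.2  -0.9 239.9] [ 0.3289953  -0.29419529 -0.86147894] [-0.0022 -0.0009  0.0114 -0.0002]
```

```bash
python3 -m crank '[[[0,0,0.002,0],[0,0,0.004,0],[0,0,0.006,0],[0,0,0.008,0],[0,0,0.01,0],[0,0,0.0115,0],[0,0,0.0115,0],[0,0,0.0115,0]]]';python3 -m crank '[[[0,0,0.001,0],[0,0,0.002,0],[0,0,0.003,0],[0,0,0.004,0],[0,0,0.005,0],[0,0,0.006,0],[0,0,0.007,0],[0,0,0.007,0]]]'
python3 - <<'E'
from h import *
im=viewer.camera("wrist");c=im[40:384,120:390];cv2.imwrite("pics/w2.png",cv2.resize(c[:,:,::-1],None,fx=1.7,fy=1.7,interpolation=cv2.INTER_CUBIC))
E
```

```text
t: 5.85
tcp_pos: [0.5397, 0.3343, 0.2292]
tcp_rot: [0.99, 0.143, -0.0, 0.0]
force: [-0.5, 0.9, 0.9]
opening: -0.0002
gripper_force: 0.0
t: 6.65
tcp_pos: [0.5396, 0.3343, 0.222]
tcp_rot: [0.99, 0.143, -0.0, 0.0]
force: [-0.5, 0.2, 0.8]
opening: 0.0
gripper_force: 0.0
```

View pics/w2.png

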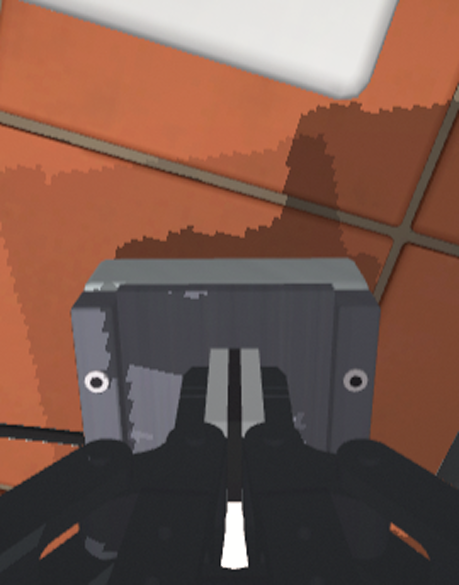

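The closed fingers are centred in the channel behind the tile, clear of both guides. I'll carry on down with force checks.

```bash
python3 -m crank '[[[0,0,0.001,0],[0,0,0.002,0],[0,0,0.003,0],[0,0,0.004,0],[0,0,0.005,0],[0,0,0.006,0],[0,0,0.006,0],[0,0,0.006,0]]]';python3 -m crank '[[[-0.004,0,0,0],[-0.008,0,0,0],[-0.012,0,0,0],[-0.015,0,0,0],[-0.017,0,0,0],[-0.018,0,0,0],[-0.019,0,0,0],[-0.019,0,0,0]]]'; python3 -c "
from h import *
s=r.sense();print(s['t'],B(s['tcp_pos']),s['force'])"
```

```text
t: 7.5
tcp_pos: [0.5397, 0.3343, 0.2162]
tcp_rot: [0.99, 0.143, -0.0, -0.0]
force: [0.2, -0.0, 0.5]
opening: -0.0001
gripper_force: 0.0
t: 8.3
tcp_pos: [0.5215, 0.3289, 0.2163]
tcp_rot: [0.99, 0.143, 0.0, -0.0]
force: [0.2, -0.2, 0.3]
opening: -0.0003
gripper_force: 0.0
8.3 [ 41.4  -0.8 216.3] [ 0.2399197  -0.21790314  0.27213739]
```

```bash
python3 -m crank '[[[-0.003,0,0,0],[-0.006,0,0,0],[-0.009,0,0,0],[-0.012,0,0,0],[-0.014,0,0,0],[-0.016,0,0,0],[-0.018,0,0,0],[-0.019,0,0,0]]]'; python3 -c "
from h import *
s=r.sense();print(s['t'],B(s['tcp_pos']),s['force'])
a=save('top','top1');b=save('scene','scene1')"
python3 -m crank '[[[0.004,0,0,0],[0.008,0,0,0],[0.012,0,-0.01,0],[0.012,0,-0.04,0],[0.012,0,-0.08,0],[0.012,0,-0.12,0],[0.012,0,-0.16,0],[-0.01,0,-0.19,0]]]'
python3 -m crank '[[[-0.04,0,-0.01,0],[-0.075,0,-0.02,0],[-0.075,0,-0.02,0],[-0.075,0,-0.02,0],[-0.075,0,-0.02,0],[-0.075,0,-0.02,0],[-0.075,0,-0.02,0],[-0.075,0,-0.02,0]]]'
python3 - <<'E'
from h import *
s=r.sense();k=K("wrist");im=save("wrist","w3");np.savez("w3k.npz",f=k[0],cx=k[1],cy=k[2],o=k[3],M=k[4])
c=proj("wrist",W(-.0,0,.045),k);print(B(s["tcp_pos"]),k[3],K("wrist")[3],c)
u0,v0=int(c[0])-90,max(0,int(c[1])-75);print(u0,v0)
cv2.imwrite("pics/w3c.png",cv2.resize(im[v0:v0+200,u0:u0+200,::-1],(600,600),interpolation=cv2.INTER_CUBIC))
E
```

```text
t: 9.1
tcp_pos: [0.5032, 0.3235, 0.2164]
tcp_rot: [0.99, 0.143, 0.0, -0.0]
force: [0.4, 0.5, -0.2]
opening: 0.0003
gripper_force: 0.4
9.1 [ 22.4  -0.8 216.4] [ 0.35073777  0.46114462 -0.15140143]
t: 10.0
tcp_pos: [0.4951, 0.3208, 0.4107]
tcp_rot: [0.99, 0.143, 0.003, -0.001]
force: [0.3, -0.2, 1.0]
opening: 0.0003
gripper_force: 0.0
t: 10.8
tcp_pos: [0.4223, 0.2995, 0.4257]
tcp_rot: [0.99, 0.143, -0.001, 0.0]
force: [0.0, -0.4, 0.0]
opening: -0.0005
gripper_force: 0.0
[-62.   -0.9 425.7] [0.50292923 0.32274205 0.39316634] [0.50282157 0.32273793 0.39326288] [255.47846754 100.2906869 ]
165 25
```

View pics/w3c.png

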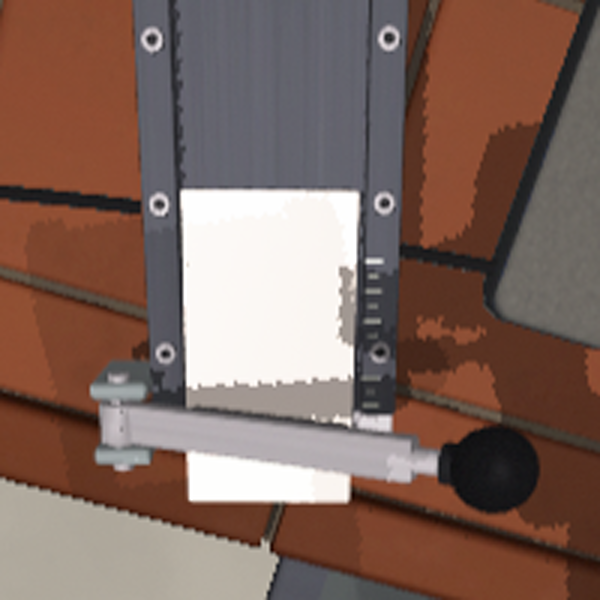

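The tile has moved. Its rear edge is at crop row ~189 (columns 183–358), its front end at row ~501, and the bright breaking-edge corner on the right is at about (375,430). I'll measure from the settled picture.

Run:
```python
from h import *
z=np.load("w3k.npz");k=(float(z["f"]),float(z["cx"]),float(z["cy"]),z["o"],z["M"])
im=cv2.imread("pics/w3.png");hsv=cv2.cvtColor(im,cv2.COLOR_BGR2HSV)
P=lambda u,v,h:B(plane("wrist",165+u/3-.33,25+v/3-.33,h,k))[:2]
print("back",P(183,189,.045),P(358,189,.045),"front",P(188,501,.045),P(350,502,.045))
print("edge corner right guide end top",P(375,430,.047),P(375,430,.04))
print("guide outer L",P(138,40,.047),P(150,340,.047),"R",P(408,40,.047),P(400,340,.047))
for n,u,v in(("s",152,38),("s",389,38),("s",159,204),("s",384,203),("s",165,352),("s",380,352)):print(n,P(u,v,.047))
u=int(proj("wrist",W(.08,0,.04),k)[0]);print("+x end px exp",proj("wrist",W(.08,0,.04),k))
print([tuple(int(x) for x in hsv[v,u]) for v in range(0,30,1)])
o,d=ray("wrist",165+495/3-.33,25+468/3-.33,k)
# ball on bar circle: plane x=-67 in block
t=np.linspace(.2,.5,3001);Q=[o+a*d for a in t];b=np.array([B(q) for q in Q]);rr=np.hypot(b[:,1]-53,b[:,2]-56);i=np.argmin(abs(rr-132));print("ball",b[i],"ang",np.arctan2(b[i,2]-56,53-b[i,1]))
```

```text
back [12.2 29.7] [ 12.1 -28.5] front [-97.5  31.3] [-97.9 -28.4]
edge corner right guide end top [-70.  -36.5] [-71.9 -37.2]
guide outer L [57.1 42.3] [-37.7  42.6] R [ 57.1 -43. ] [-37.8 -44.2]
s [57.7 37.9]
s [ 57.7 -36.9]
s [ 7.5 37.6]
s [  7.8 -37.1]
s [-41.9  37.5]
s [-42.  -37.4]
+x end px exp [255.29989625  12.21361198]
[(9, 162, 131), (9, 162, 132), (9, 161, 133), (9, 160, 132), (9, 165, 133), (9, 163, 133), (9, 165, 133), (9, 162, 134), (9, 164, 134), (7, 113, 122), (167, 23, 101), (120, 22, 103), (117, 22, 103), (123, 24, 105), (117, 25, 104), (117, 25, 104), (117, 25, 104), (120, 22, 104), (123, 25, 104), (123, 24, 105), (120, 22, 104), (120, 24, 106), (120, 24, 105), (120, 24, 105), (123, 26, 106), (120, 24, 106), (115, 26, 106), (111, 24, 106), (115, 26, 107), (113, 28, 108)]
ball [-63.3 -64.9 115.4] ang 0.466696380042462
```

Run:
```python
from h import *
for nm in("w3","w1"):
  z=np.load(nm+"k.npz");k=(float(z["f"]),float(z["cx"]),float(z["cy"]),z["o"],z["M"])
  S=cv2.cvtColor(cv2.imread(f"pics/{nm}.png"),cv2.COLOR_BGR2HSV)[...,1].astype(float)
  for y,h in((-.037,.047),(-.02,.04),(-.01,.04),(0,.04),(.01,.04),(.02,.04),(.037,.047)):
    c=proj("wrist",W(.08,y,h),k);u=int(round(c[0]));v0=max(0,int(c[1])-14);col=S[v0:v0+26,u]
    i=np.where((col[:-1]>=75)&(col[1:]<75))[0]
    if len(i): i=i[-1];v=v0+i+(col[i]-75)/(col[i]-col[i+1]);print(nm,y,h,round(v,1),B(plane("wrist",u,v,h,k)))
  V=cv2.cvtColor(cv2.imread(f"pics/{nm}.png"),cv2.COLOR_BGR2HSV)[...,2].astype(float)
  x0=.012 if nm=="w3" else .026
  for y in(-.02,-.01,0,.01,.02):
    c=proj("wrist",W(x0,y,.045),k);u=int(round(c[0]));v0=int(c[1])-8;col=V[v0:v0+16,u];i=np.where((col[:-1]<165)&(col[1:]>=165))[0]
    if len(i): i=i[0];v=v0+i+(165-col[i])/(col[i+1]-col[i]);print(" back",y,B(plane("wrist",u,v,.045,k)))
```

```text
w3 -0.037 0.047 10.5 [ 80.2 -36.7  47. ]
w3 -0.02 0.04 9.4 [ 82.3 -19.5  40. ]
w3 -0.01 0.04 9.4 [ 82.4 -10.1  40. ]
w3 0 0.04 9.4 [82.3  0.3 40. ]
w3 0.01 0.04 9.7 [82.2  9.7 40. ]
w3 0.02 0.04 9.6 [82.2 20.1 40. ]
w3 0.037 0.047 11.0 [79.8 37.2 47. ]
 back -0.02 [ 12.  -19.5  45. ]
 back -0.01 [12.2 -9.5 45. ]
 back 0 [12.2  0.4 45. ]
 back 0.01 [12.3 10.4 45. ]
 back 0.02 [12.3 20.4 45. ]
w1 -0.037 0.047 35.8 [ 81.3 -36.6  47. ]
w1 -0.02 0.04 35.4 [ 82.6 -19.7  40. ]
w1 -0.01 0.04 35.7 [82.6 -9.7 40. ]
w1 0 0.04 35.8 [82.6  0.2 40. ]
w1 0.01 0.04 35.7 [82.8 10.2 40. ]
w1 0.02 0.04 36.4 [82.4 20.2 40. ]
w1 0.037 0.047 38.0 [80.7 36.9 47. ]
 back -0.02 [ 26.2 -20.1  45. ]
 back -0.01 [26.3 -9.7 45. ]
 back 0 [26.4 -0.3 45. ]
 back 0.01 [26.3 10.1 45. ]
 back 0.02 [26.1 19.5 45. ]
```

```bash
python3 -c "
from h import *
s=r.sense();print(s['t'],B(s['tcp_pos']),row(W(.037,0,.2163),16.5))"
python3 -m crank '[[[0.04,0.0,0,0],[0.08,0,0,0],[0.099,0,0.04,0],[0.099,0,0.09,0],[0.099,0,0.13,0],[0.099,0,0.16,0],[0.099,0,0.175,0],[0.099,0,0.18,0]]]'
python3 -m crank '[[[0,0,0.006,0],[0,0,0.012,0],[0,0,0.018,0],[0,0,0.023,0],[0,0,0.026,0],[0,0,0.028,0],[0,0,0.029,0],[0,0,0.029,0]]]'; python3 -c "
from h import *
s=r.sense();print(s['t'],B(s['tcp_pos']),row(W(.0175,0,.2163),16.5))"
```

```text
10.85 [-62.1  -0.9 425.7] [ 0.0993 -0.0009  0.2093 -0.0004]
t: 11.65
tcp_pos: [0.5163, 0.3273, 0.2441]
tcp_rot: [0.99, 0.143, -0.002, 0.0]
force: [-0.3, -0.6, 0.5]
opening: 0.0002
gripper_force: 0.0
t: 12.45
tcp_pos: [0.5167, 0.3275, 0.2172]
tcp_rot: [0.99, 0.143, -0.0, -0.0]
force: [-0.1, 0.0, 0.2]
opening: -0.0
gripper_force: 0.0
12.45 [ 36.5  -0.8 217.2] [-0.019  -0.0008  0.0009 -0.0002]
```

```bash
python3 -m crank '[[[-0.003,0,0.001,0],[-0.007,0,0.001,0],[-0.01,0,0.001,0],[-0.013,0,0.001,0],[-0.015,0,0.001,0],[-0.017,0,0.001,0],[-0.018,0,0.001,0],[-0.019,0,0.001,0]]]'
python3 -m crank '[[[0.004,0,0,0],[0.008,0,0,0],[0.012,0,-0.01,0],[0.012,0,-0.04,0],[0.012,0,-0.08,0],[0.012,0,-0.12,0],[0.012,0,-0.16,0],[-0.01,0,-0.19,0]]]'
python3 -m crank '[[[-0.04,0,-0.01,0],[-0.075,0,-0.02,0],[-0.075,0,-0.02,0],[-0.075,0,-0.02,0],[-0.075,0,-0.02,0],[-0.075,0,-0.02,0],[-0.075,0,-0.02,0],[-0.075,0,-0.02,0]]]'
python3 - <<'E'
from h import *
s=r.sense();k=K("wrist");im=save("wrist","w4");np.savez("w4k.npz",f=k[0],cx=k[1],cy=k[2],o=k[3],M=k[4]);print(s["t"],B(s["tcp_pos"]))
hsv=cv2.cvtColor(im,cv2.COLOR_RGB2HSV);S=hsv[...,1].astype(float);V=hsv[...,2].astype(float)
for y in(-.02,-.01,0,.01,.02):
  for nm,x0,h,A,th,sg in(("end",.082,.04,S,75,-1),("back",.007,.045,V,165,1),("front",-.103,.045,S,60,1)):
    c=proj("wrist",W(x0,y,h),k);u=int(round(c[0]));v0=max(0,int(c[1])-9);col=sg*A[v0:v0+18,u];t=sg*th;i=np.where((col[:-1]<t)&(col[1:]>=t))[0]
    if len(i): i=i[0];v=v0+i+(t-col[i])/(col[i+1]-col[i]);print(nm,B(plane("wrist",u,v,h,k)),end=" ")
  print()
b=save("scene","scene2")
q=[proj("scene",W(x,y,z)) for x,y,z in((-.105,0,.045),(-.08,.04,.04),(-.08,-.04,.04))];print(q)
a=cv2.resize(im[70:220,190:370,::-1],(400,333),interpolation=cv2.INTER_CUBIC);b=cv2.resize(b[185:255,250:334,::-1],(400,333),interpolation=cv2.INTER_CUBIC)
cv2.imwrite("pics/c4.png",np.hstack([a,b]))
E
```

```text
t: 13.25
tcp_pos: [0.4986, 0.3221, 0.2165]
tcp_rot: [0.99, 0.143, 0.0, -0.0]
force: [0.7, -1.1, -0.3]
opening: -0.0004
gripper_force: 0.5
t: 14.05
tcp_pos: [0.4903, 0.3194, 0.4107]
tcp_rot: [0.99, 0.143, 0.003, -0.001]
force: [-0.1, 0.2, 0.4]
opening: -0.0
gripper_force: 0.0
t: 14.85
tcp_pos: [0.4175, 0.298, 0.4257]
tcp_rot: [0.99, 0.143, -0.001, 0.0]
force: [-0.3, -0.3, -0.0]
opening: 0.0003
gripper_force: 0.0
14.85 [-67.   -0.9 425.7]
end [ 82.3 -20.4  40. ] back [  7.3 -19.5  45. ] front [-102.2  -20.2   45. ] 
end [ 82.3 -10.   40. ] back [ 7.3 -9.5 45. ] front [-102.3  -10.3   45. ] 
end [82.1  0.3 40. ] back [ 7.2  0.4 45. ] front [-103.8   -0.3   45. ] 
end [82.2  9.6 40. ] back [ 7.4 10.4 45. ] front [-102.1    9.6   45. ] 
end [82.2 20.  40. ] back [ 7.5 20.4 45. ] front [-102.1   19.6   45. ] 
[array([312.45713405, 236.84955542]), array([287.81901533, 240.57903245]), array([318.58477277, 218.97547078])]
```

View pics/c4.png

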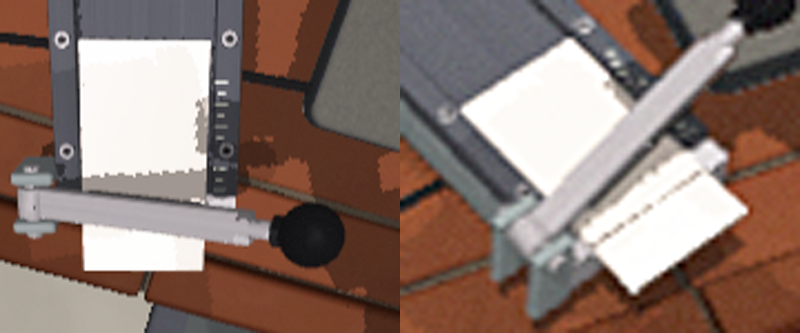

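The rear edge is now 74.9 mm from the bed's +x end (target 75). In the scene crop the score line runs in line with both bright ends of the breaking edge. The tile is placed, so next is the ball.

```bash
python3 -m crank '[[[0.0,0.03,0,0],[0.0025,0.065,0.01,0],[0.0025,0.065,0.04,0],[0.0025,0.065,0.07,0],[0.0025,0.065,0.09,0],[0.0025,0.065,0.105,0],[0.0025,0.065,0.113,0],[0.0025,0.065,0.115,0]]]'; python3 -m crank '[[[0,0,0.002,0],[0,0,0.004,0],[0,0,0.005,0],[0,0,0.006,0],[0,0,0.007,0],[0,0,0.008,0],[0,0,0.008,0],[0,0,0.008,0]]]'; python3 -c "
from h import *
s=r.sense();print(s['t'],B(s['tcp_pos']),s['force'])"
```

```text
t: 15.75
tcp_pos: [0.4377, 0.2363, 0.3103]
tcp_rot: [0.99, 0.143, -0.001, 0.0]
force: [0.9, 0.7, -0.4]
opening: 0.0003
gripper_force: 0.0
t: 16.55
tcp_pos: [0.4378, 0.2363, 0.3032]
tcp_rot: [0.99, 0.143, -0.0, 0.0]
force: [-0.2, -0.1, 0.4]
opening: -0.0002
gripper_force: 0.0
16.55 [-65.  -65.8 303.2] [-0.17010673 -0.14671014  0.4490005 ]
```

```bash
python3 -m crank '[[[0,0,0.004,0],[0,0.001,0.008,0],[0,0.003,0.012,0],[0,0.004,0.016,0],[0,0.006,0.02,0],[0,0.007,0.024,0],[0,0.008,0.027,0],[0,0.009,0.029,0]]]'; python3 -c "
from h import *
s=r.sense();print(s['t'],B(s['tcp_pos']),s['force'])
save('scene','s3');im=viewer.camera('wrist')
cv2.imwrite('pics/w5.png',im[:,:,::-1])"
```

```text
t: 17.35
tcp_pos: [0.4403, 0.2277, 0.2737]
tcp_rot: [0.99, 0.143, -0.0, -0.0]
force: [-0.6, -0.6, 1.1]
opening: -0.0003
gripper_force: 0.4
17.35 [-65.1 -74.8 273.7] [-0.60061033 -0.63546222  1.14584342]
```

Run:
```python
from h import *
import cv2
a=cv2.imread("pics/s3.png")[165:255,240:345];b=cv2.imread("pics/w5.png")[150:384,150:400]
cv2.imwrite("pics/c5.png",np.hstack([cv2.resize(a,(420,360),interpolation=cv2.INTER_CUBIC),cv2.resize(b,(380,360))]))
for th in(.467,.24):print(th,proj("scene",W(-.0645,.053-.132*np.cos(th),.056+.132*np.sin(th)))-[240,165])
```

```text
0.467 [86.9572744  19.25980918]
0.24 [89.07879569 25.64172015]
```

View pics/c5.png

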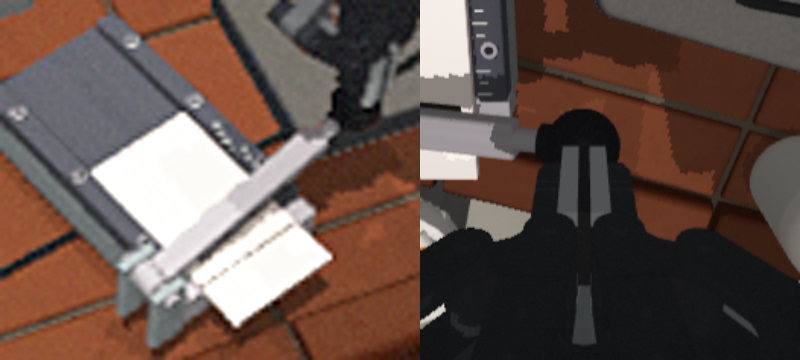

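The ball has gone down to θ≈0.24 with the fingertips on its top, at scene crop (352,105). I'll continue.

```bash
python3 -m crank '[[[0,0,0.004,0],[0,0.001,0.008,0],[0,0.002,0.012,0],[0,0.003,0.016,0],[0,0.003,0.02,0],[0,0.004,0.023,0],[0,0.004,0.025,0],[0,0.004,0.0265,0]]]'; python3 -m crank '[[[0,0,0.001,0],[0,0,0.002,0],[0,0,0.003,0],[0,0,0.004,0],[0,0,0.0045,0],[0,0,0.005,0],[0,0,0.005,0],[0,0,0.005,0]]]'; python3 -c "
from h import *
s=r.sense();print(s['t'],B(s['tcp_pos']),s['force'])"
```

```text
t: 18.25
tcp_pos: [0.4415, 0.2238, 0.2475]
tcp_rot: [0.99, 0.143, -0.0, 0.0]
force: [0.0, -0.5, 1.0]
opening: -0.0001
gripper_force: 0.5
t: 19.05
tcp_pos: [0.4415, 0.2239, 0.2427]
tcp_rot: [0.99, 0.143, -0.0, -0.0]
force: [-0.3, -0.6, 0.7]
opening: -0.0001
gripper_force: 0.2
19.05 [-65.1 -78.7 242.7] [-0.33782258 -0.60458566  0.6826779 ]
```

```bash
python3 -m crank '[[[0,0,0.0003,0],[0,0,0.0006,0],[0,0,0.0009,0],[0,0,0.0012,0],[0,0,0.0014,0],[0,0,0.0016,0],[0,0,0.0018,0],[0,0,0.002,0]]]'; python3 -m crank '[[[0,0,0.0002,0],[0,0,0.0004,0],[0,0,0.0006,0],[0,0,0.0008,0],[0,0,0.001,0],[0,0,0.001,0],[0,0,0.001,0],[0,0,0.001,0]]]'
```

```text
t: 19.85
tcp_pos: [0.4416, 0.2239, 0.2412]
tcp_rot: [0.99, 0.143, -0.0, 0.0]
force: [-2.2, -1.7, 5.8]
opening: -0.0002
gripper_force: 3.0
t: 20.65
tcp_pos: [0.4417, 0.224, 0.241]
tcp_rot: [0.99, 0.144, -0.0, 0.0]
force: [-4.5, -2.5, 9.8]
opening: -0.0003
gripper_force: 4.9
```

```bash
python3 -m crank '[[[0,0,0.0002,0],[0,0,0.0004,0],[0,0,0.0006,0],[0,0,0.0006,0],[0,0,0.0006,0],[0,0,0.0006,0],[0,0,0.0006,0],[0,0,0.0006,0]]]'; python3 -m crank '[[[0,0,-0.001,0],[0,0,-0.004,0],[0,0,-0.01,0],[0,0,-0.03,0],[0,0,-0.06,0],[0,0,-0.1,0],[0,0,-0.14,0],[0,0,-0.18,0]]]'; python3 -m crank '[[[0.0,-0.04,0,0],[-0.004,-0.079,0,0],[-0.004,-0.079,0,0],[-0.004,-0.079,0,0],[-0.004,-0.079,0,0],[-0.004,-0.079,0,0],[-0.004,-0.079,0,0],[-0.004,-0.079,0,0]]]'
python3 - <<'E'
from h import *
s=r.sense();k=K("wrist");im=save("wrist","w6");print(s["t"],B(s["tcp_pos"]))
hsv=cv2.cvtColor(im,cv2.COLOR_RGB2HSV);S=hsv[...,1].astype(float);V=hsv[...,2].astype(float)
for y in(-.02,-.01,.01,.02):
  for nm,x0,h,A,th,sg in(("end",.082,.04,S,75,-1),("back",.007,.045,V,165,1),("front",-.103,.045,S,60,1)):
    c=proj("wrist",W(x0,y,h),k);u=int(round(c[0]));v0=max(0,int(c[1])-9);col=sg*A[v0:v0+18,u];t=sg*th;i=np.where((col[:-1]<t)&(col[1:]>=t))[0]
    if len(i): i=i[0];v=v0+i+(t-col[i])/(col[i+1]-col[i]);print(nm,B(plane("wrist",u,v,h,k))[:2],end=" ")
  print()
b=save("scene","s6")
c=proj("wrist",W(-.0645,-.079,.056),k);print("ball exp wrist",c,"scene",proj("scene",W(-.0645,-.079,.056)))
a=cv2.resize(im[70:220,190:370,::-1],(400,333),interpolation=cv2.INTER_CUBIC);b2=cv2.resize(b[185:255,250:334,::-1],(400,333),interpolation=cv2.INTER_CUBIC)
cv2.imwrite("pics/c6.png",np.hstack([a,b2]))
E
```

```text
t: 21.45
tcp_pos: [0.4418, 0.224, 0.2409]
tcp_rot: [0.99, 0.144, -0.0, 0.0]
force: [-4.8, -2.8, 12.6]
opening: -0.0001
gripper_force: 6.3
t: 22.25
tcp_pos: [0.4411, 0.2239, 0.4205]
tcp_rot: [0.99, 0.143, -0.0, -0.0]
force: [0.1, 0.4, 0.7]
opening: 0.0001
gripper_force: 0.0
t: 23.05
tcp_pos: [0.4156, 0.298, 0.419]
tcp_rot: [0.99, 0.143, -0.0, 0.0]
force: [0.6, -0.6, 0.0]
opening: -0.0003
gripper_force: 0.0
23.05 [-6.89e+01 -4.00e-01  4.19e+02]
end [ 82.2 -19.6] back [  7.2 -19.7] front [-102.5  -20.4] 
end [ 82.2 -10.4] back [ 7.4 -9.9] front [-102.5   -9.6] 
end [82.1  9.8] back [7.8 9.7] front [-102.3   10. ] 
end [82.1 19.9] back [ 7.8 20.4] front [-102.3   19.7] 
ball exp wrist [333.73015971 160.38059444] scene [328.48234565 199.30875293]
```

View pics/c6.png

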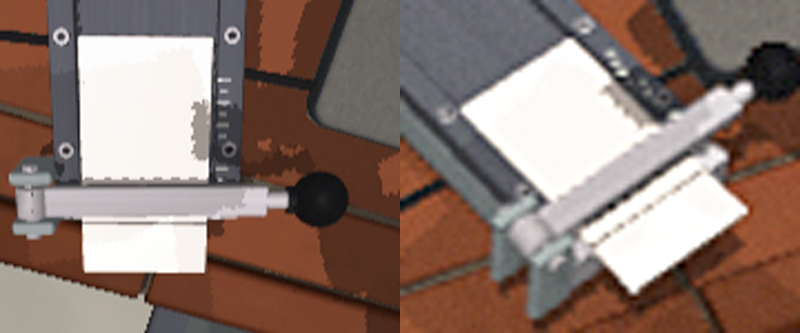

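The bar is level, with the ball at its expected down position (scene pixel 328,200). The tile hasn't shifted, and the score line is just outside the bar, over the edge. The arm is clear of everything.

```bash
python3 -c "
from bench import r
print(r.job_done())"
```

```text
the job is handed in; nothing more can be done
None
```

The job is handed in at about 23 s of the 56 s allowed: the score line measures within about 0.5 mm of the breaking edge, the hold-down bar is pressed tight on the tile (about 13 N at most), and the arm is clear of everything.

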